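Renew the slotted disc of a gearmotor's Oldham coupling

TASK

Renew the slotted disc of the coupling on the upright gearmotor shaft: lift the worn disc off the lower hub and drop it into the grey parts bin, then set the new disc on the lower hub so that its slot drops fully over the hub's key. Set the loose upper hub on top with its own key fully down in the disc's upper slot, so that the three parts sit flat and closed up, one centred over the other, and let go. Leave the hex key, the caliper and the ball bearing where they lie.

Things in the scene. Friction and masses are not known exactly. Their poses are not given: they have to be found in the camera images.
- gearmotor: Worm gearmotor, fixed to the bench: square grey gearbox 78 x 70 mm, 72 mm high, on a dark foot plate 116 x 104 x 8 mm; its motor lies behind it along its own +x (to 175 mm from the shaft, up to 90 mm high). The output shaft points straight up and cannot turn (worm gear). Origin: on the bench, on the shaft's axis.
- lower_hub: Steel hub, fixed on the upright shaft, 46 mm diameter. Origin: centre of its underside, 76 mm over the bench; z up. Its flat face is 26 mm above the origin; on it stands the drive key: two lugs in line along the hub's x axis, 15 mm wide, 46 mm long over both (16 mm bore between), 7 mm high, bevelled about 1 mm. The worn disc covers it at the start.
- hub_face (a point): Centre of the lower hub's flat face (102 mm over the bench), from which the 7 mm key rises; axes as the lower hub (x along the key).
- worn_disc: The worn coupling disc, white plastic, resting loose on the lower hub: 50 mm diameter, 24 mm high, 50 g. Shaped like the new disc, but its slots are worn out to 20 mm wide. Origin: centre of its underside, z up.
- new_disc: The new disc, white plastic, flat on the bench: 50 mm diameter, 24 mm high, about 55 g. A slot along its x axis crosses its underside, one along its y axis its top, both 17 mm wide, 8 mm deep, open at the rim; either fits with a half turn too. Origin: centre of its underside, z up. Seated, the underside lies on the lower hub's face; with slot and key crossed it stands 7 mm too high.
- upper_hub: The loose steel upper hub, standing on its key on the bench: round body 46 mm diameter, 26 mm high, about 240 g; below its flat lower face its key (two lugs in line along its x axis, 15 mm wide, 46 mm long, 7 mm high), so 33 mm high in all. A dark clamping slit in the body, on the -y side, is square to the key. Fits with a half turn too. Origin: centre of the underside of the key, z up.
- upper_face (a point): Centre of the upper hub's flat lower face, 7 mm above its origin; seated, it lies on the top of the disc, 24 mm above point hub_face.
- scrap_bin: Open grey plastic parts bin, fixed, 105 mm (its x) by 119 mm (its y), 62 mm high, the wall on its -x side only 35 mm high. Inner floor 2 mm over the bench, about 83 mm (x, from -43 to +40) by 106 mm (y). Origin: centre of its underside. For the worn disc.
- hex_key: Black hexagon key lying on the bench, 38 x 114 x 8 mm, loose. Origin: middle of its underside. Bystander.
- caliper: Vernier caliper lying on the bench, 77 x 236 x 7 mm, loose. Origin: middle of its underside. Bystander.
- bearing: Ball bearing lying flat on the bench, 47 mm diameter, 14 mm high, loose. Origin: centre of its underside. Bystander.
Not all that is in view belongs to the job. Leave any blue or purple look-alike of the new_disc alone. Of the things that look like the scrap_bin, take the one that is nearest to the robot's base at the start.

How it is judged:
By the outcome, as a careful person would: the job done as asked, in the order asked, and still so for the second after the job is handed in, with the robot touching nothing.
It also fails if it takes over 72 s, if anything falls off the work surface, if the arm or the gripper's body presses on something with over 40 N, if the wrist force passes 120 N, or if a joint passes its speed limit or range.

ROBOT

A 6-joint arm with a two-finger parallel gripper is mounted at the origin on a cart in front of the work surface, level with it; the furniture and walls round the work are solid. World frame = base frame: x ahead of the robot, y to its left, z up, the work surface at z = 0. Lengths are in m, angles in rad, forces in N, time in s.
With the tool pointing down it reaches from about 0.275 to 0.85 m from the base axis. Payload 19 kg.
Tool frame: the origin (TCP) lies midway between the tips of the shut fingers; the grasp point (between the pads) lies ctrl.grasp_offset behind it (ctrl.grasp_offset is the distance from the TCP to the grasp point, in m); z points along the fingers, y is the line along which they close (so a half turn about z gives the same grasp; the last joint's range is limited). The gripper opens to 85 mm and grips with 20 to 120 N. Pads are 22 mm wide; open, the fingers measure 114 mm over their backs; the gripper's body (76 mm by 85 mm) begins 54 mm behind the grasp point. The pads swing forward as they close: fully open they stand 13 mm farther back than shut.
Start: joints at [1.035, 0.15, 1.437, -0, 1.554, -0.134], TCP at [0.225, 0.529, 0.231] pointing down, gripper open.
Joint ranges: [-2.8, 2.8], [-0.68, 2.1], [0.12, 2.68], [-1.39, 4.53], [0.16, 2.79], [-2.81, 2.81]. Speed limits (rad/s): [1.89, 1.89, 2.22, 3.01, 3.01, 3.01].

INTERFACE

Orientations are given as a rotation vector (axis times angle).
In Python, from bench import status, vision, job, ctrl gives the robot as it stands.
- The arm moves only by the tool move_arm, never from a script. Its argument "steps" is a list of rows, each an object of numbers: "tx", "ty", "tz": the shift along the tool's x, y, z as a fraction of full scale; "ax", "ay", "az": the turn, a rotation vector about the tool's x, y, z as a fraction of full scale; "hand": the gripper's target within -1 to 1 (fully open at 1, half-way at 0, shut at -1). In form: [{"tx": .., "ty": .., "tz": .., "ax": .., "ay": .., "az": .., "hand": ..}, ...]. A call has 1 to 20 rows; each row shifts and turns the commanded pose from where the row before left it, along the tool's axes as they then stand; what a row does not reach is not made up. Full scale, the value 1, is 0.8 m for a shift and 180 degrees for a turn. A row lasts 1/8 s, in which the tool goes at most 62.5 mm and 10.7 degrees, less where a joint would pass 70% of its speed; a pose out of reach is approached as far as the arm can. A call with a number of a shift or a turn outside -1 to 1 is refused whole. A call with a gripper value outside its range is refused whole. The fingers move at their own pace and stop on an object; "grip_force" is the grip in N (left out, the last holds). Time passes only in rows, so rows that do not move let the fingers close. It gives the time, the measured TCP pose, the force, the opening and the grip force at its end, in the units of the state.
- status.get_obs(): the state, without advancing time (a new reading comes with each control period).
- vision.read_camera(name): name is "scene" or "side" or "wrist"; returns a dict with "color" (384x512x3 uint8, red, green, blue), "intrinsics" (3x3 intrinsics, pixels), "R" (3x3) and "t" (3): a world point X has camera coordinates R X + t; the wrist camera has in their place "tool_from_camera" (4x4, takes a point from camera to tool coordinates, whose origin is the TCP and whose axes are the flange's). Camera axes: x right, y down, z forward; pixel columns grow to the right and rows downward; lengths in m; the calibration is good to about 2 mm. A picture is of the moment at which its call begins: read the wrist's pose just before it. There is no depth.
- job.finish_job(): hands the job in; it is judged then, once.
Trained networks look in a picture, given as the dict that the camera call returned (one of the last four; its "shot" number tells which), for a name from the list of things; names that differ only in an ending like _2 or _b are one class to them, and where a whole thing is asked for, a point or a joint stands for the part that bears it (a point fixed in the world has none). Each returns a list of dicts, best first, with "confidence" (0 to 1); they miss things now and then, are a little off and sometimes report something else, mostly with a low value. They report only what shows in the picture. A call takes as long as a camera call. They do not tell look-alikes from the thing itself.
- vision.find_in(label, picture): "bbox" ([left, top, right, bottom] in pixels, round what is visible of it).
The state is a dict: "time_s": time; "joint_positions": joint angles; "qvel": joint speeds; "effort": joint torques, N m; "tool_pos": TCP position; "eef_rot": TCP orientation; "wrist_force": force on the tool from outside, world axes, zero at the start; "wrist_torque": the same for the moment, N m; "gripper_width": finger opening in m; "gripper_force": force on a finger pad.
Only numpy, scipy, OpenCV 4.12 (cv2) and the standard library are available. Lean on these libraries where they do the work, as an engineer would, in place of code of your own. Each camera call takes 0.05 s, during which the arm holds its last target. There are 200 camera calls.

## Working session

There is one attempt and no reset: what is moved stays moved. The work goes in short steps, Python scripts to look and compute and a tool call to move; the robot and the scene stay as the last step left them, time stands still between calls to the robot, and variables do not carry over. Pictures are saved under pics/ and viewed, at most 10 in all, crops included, and the job is handed in when it is done.

Besides the shell and the picture viewer there is one more tool, called after "Request:" by a JSON object that holds its "method" and its "body", one argument or row to a line. move_arm: Moves the arm, as the interface text tells. Shift numbers are shares of 0.8 m and turn numbers shares of 180 degrees, none past 1 either way. Its arguments: {"type":"object","properties":{"steps":{"type":"array"},"grip_force":{"type":"number"}},"required":["steps"]}

```bash
mkdir -p pics; cat > h.py <<'E'
import numpy as np, cv2
from scipy.spatial.transform import Rotation as Ro
from bench import status, vision, job, ctrl
def shot(name, save=None):
    o=status.get_obs(); p=vision.read_camera(name)
    if save: cv2.imwrite('pics/'+save, p['color'][:,:,::-1])
    if name=='wrist':
        T=np.eye(4); T[:3,:3]=Ro.from_rotvec(o['eef_rot']).as_matrix(); T[:3,3]=o['tool_pos']
        W=T@np.array(p['tool_from_camera']); p['Rw']=W[:3,:3]; p['c']=W[:3,3]
    else:
        p['Rw']=np.array(p['R']).T; p['c']=-p['Rw']@np.array(p['t'])
    return p
def ray(p,u,v,z):
    d=p['Rw']@np.linalg.inv(np.array(p['intrinsics']))@[u,v,1]
    return p['c']+d*(z-p['c'][2])/d[2]
def proj(p,X):
    q=np.array(p['intrinsics'])@(p['Rw'].T@(np.array(X)-p['c'])); return q[:2]/q[2]
E
python3 - <<'E'
from h import *
print(status.get_obs(), ctrl.grasp_offset)
H=dict(gearmotor=.05,lower_hub=.09,worn_disc=.114,new_disc=.012,upper_hub=.018,scrap_bin=.03,hex_key=.004,caliper=.003,bearing=.007)
ims=[]
for n in ('scene','side','wrist'):
    p=shot(n)
    im=p['color'][:,:,::-1].copy(); print(n,p['c'].round(3))
    for k,z in H.items():
        for r in vision.find_in(k,p)[:4]:
            if r['confidence']<.25: continue
            b=r['bbox']; print(n,k,round(r['confidence'],2),np.round(b),ray(p,(b[0]+b[2])/2,(b[1]+b[3])/2,z).round(3))
    cv2.imwrite(f'pics/{n}0.png',cv2.resize(im,(800,600),interpolation=cv2.INTER_CUBIC))
E
```

```text
{'time_s': 0.0, 'joint_positions': array([ 1.03496569e+00,  1.50976214e-01,  1.43802167e+00,  1.92951064e-05,
        1.55377911e+00, -1.34023386e-01]), 'qvel': array([ 1.79827866e-03,  2.00792209e-03, -7.53693563e-04, -1.52156691e-03,
        9.69528353e-05, -1.88321412e-04]), 'effort': array([-2.93652141e-03, -7.13048387e+01, -5.70899928e+01, -6.06453614e-04,
        8.55425780e-03,  1.24716457e-04]), 'tool_pos': array([0.22477482, 0.52898799, 0.23068569]), 'eef_rot': array([-6.26839190e-01, -3.07800482e+00,  1.74680020e-03]), 'wrist_force': array([ 0.11859908, -0.32324703,  0.81984508]), 'wrist_torque': array([ 0.01508347,  0.02357915, -0.01427267]), 'gripper_force': 0.0, 'gripper_width': 0.08546020712623968} 0.0187
scene [0.05  0.51  0.991]
scene gearmotor 0.88 [203. 170. 276. 235.] [0.614 0.054 0.05 ]
scene lower_hub 0.51 [247. 190. 260. 207.] [0.573 0.036 0.09 ]
scene worn_disc 0.67 [243. 182. 267. 199.] [0.576 0.026 0.114]
scene new_disc 0.7 [162. 233. 176. 250.] [0.667 0.278 0.012]
scene new_disc 0.59 [168. 260. 187. 276.] [0.58  0.31  0.012]
scene new_disc 0.56 [191. 239. 20
[... 370 characters left out ...]

side gearmotor 0.59 [215. 190. 262. 230.] [0.632 0.084 0.05 ]
side lower_hub 0.49 [256. 202. 262. 202.] [0.563 0.066 0.09 ]
side new_disc 0.73 [200. 252. 214. 273.] [0.571 0.318 0.012]
side new_disc 0.71 [184. 239. 203. 255.] [0.649 0.285 0.012]
side new_disc 0.53 [215. 235. 230. 252.] [0.591 0.223 0.012]
side scrap_bin 0.69 [255. 243. 292. 275.] [0.418 0.222 0.03 ]
side scrap_bin 0.58 [172. 200. 211. 236.] [0.747 0.185 0.03 ]
side caliper 0.57 [253. 202. 262. 202.] [ 0.655 -0.067  0.003]
side bearing 0.83 [194. 300. 215. 320.] [0.467 0.45  0.007]
side bearing 0.74 [212. 188. 258. 228.] [0.693 0.022 0.007]
wrist [0.157 0.558 0.374]
wrist bearing 0.9 [258. 333. 291. 360.] [0.463 0.453 0.007]
```

View pics/scene0.png

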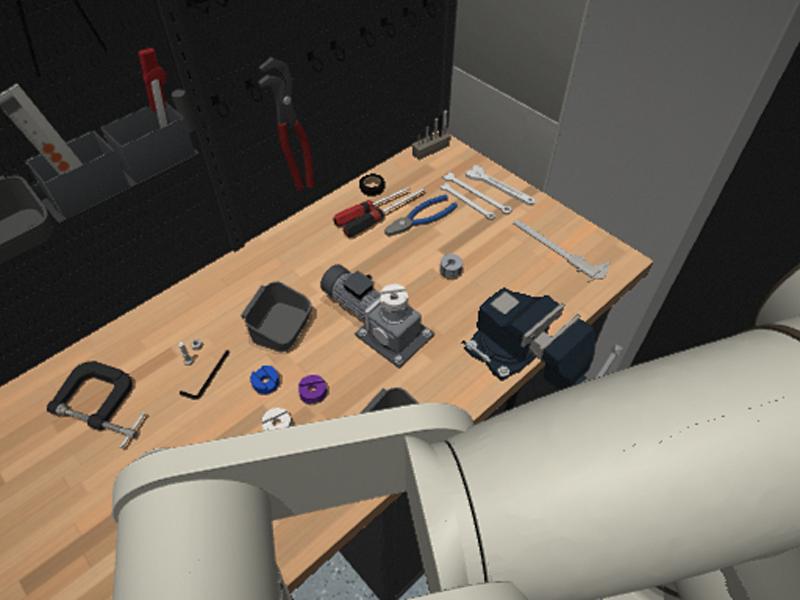

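View pics/side0.png

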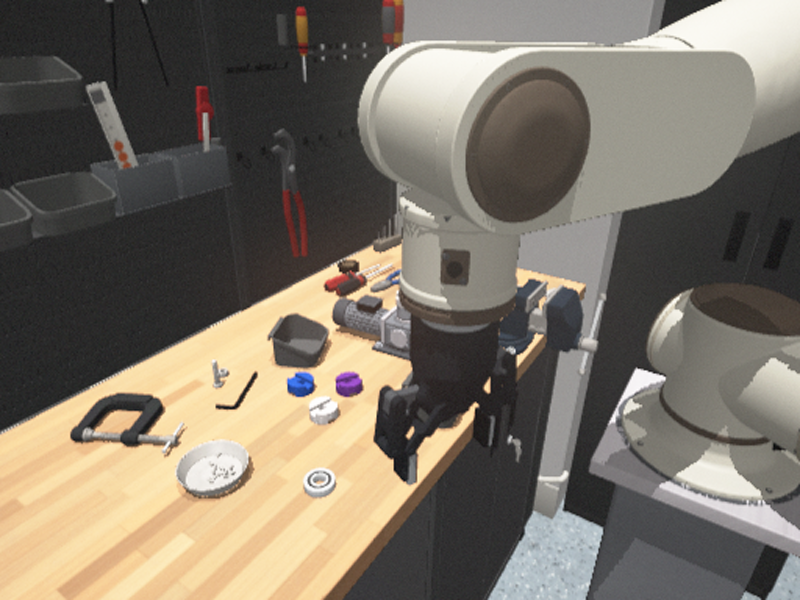

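The scene view shows the worn disc on the gearmotor at (395,297), the upper hub at (451,266), the white new disc at (276,418), the near bin half hidden at (390,402), and a farther bin at (280,315). The side view adds the bearing at (319,482), the white disc at (322,410) and the blue and purple decoys. I'll lift and look with the wrist camera.

```bash
cat >> h.py <<'E'
def go(pos,yaw=None):
    """print tool-axis shift (fractions, after turning) and turn to get tool down at pos, tool-x heading yaw deg"""
    o=status.get_obs(); R=Ro.from_rotvec(o['eef_rot']).as_matrix()
    y0=np.degrees(np.arctan2(R[1,0],R[0,0]))
    yaw=y0 if yaw is None else yaw
    c,s=np.cos(np.radians(yaw)),np.sin(np.radians(yaw))
    D=np.array([[c,s,0],[s,-c,0],[0,0,-1.]])
    rv=Ro.from_matrix(R.T@D).as_rotvec()
    print('yaw',y0.round(1),'turn frac',(rv/np.pi).round(4),'shift after turn',(D.T@(np.array(pos)-o['tool_pos'])/.8).round(4),'before',(R.T@(np.array(pos)-o['tool_pos'])/.8).round(4))
E
python3 - <<'E'
from h import *
p=shot('wrist'); print(np.round(p['tool_from_camera'],3), np.round(p['intrinsics'],1))
go([.42,.22,.40])
go([.42,.22,.40],180)
E
```

```text
[[-0.001 -0.956 -0.292  0.074]
 [ 1.    -0.001 -0.001 -0.   ]
 [ 0.    -0.292  0.956 -0.142]
 [ 0.     0.     0.     1.   ]] [[336.    0.  256. ]
 [  0.  336.  194.1]
 [  0.    0.    1. ]]
yaw 157.0 turn frac [-0.  0. -0.] shift after turn [-0.3756 -0.2603 -0.2109] before [-0.3756 -0.2603 -0.2109]
yaw 157.0 turn frac [-0.     -0.     -0.1279] shift after turn [-0.2439 -0.3865 -0.2109] before [-0.3756 -0.2603 -0.2109]
```

Request:
{"method": "move_arm", "body": {
  "steps": [
    {"tz":-0.06},
    {"tz":-0.06},
    {"tx":-0.05,"ty":-0.035,"tz":-0.03},
    {"tx":-0.05,"ty":-0.035,"tz":-0.03},
    {"tx":-0.05,"ty":-0.035,"tz":-0.03},
    {"tx":-0.05,"ty":-0.035},
    {"tx":-0.05,"ty":-0.035},
    {"tx":-0.05,"ty":-0.035},
    {"tx":-0.04,"ty":-0.035},
    {"tx":-0.03,"ty":-0.035},
    {"ty":-0.04},
    {"ty":-0.03},
    {"az":-0.045},
    {"az":-0.045},
    {"az":-0.038},
    {},
    {}
  ]
}}

```text
invalid input
```

```bash
python3 - <<'E'
from h import *
go([.42,.15,.40],180)
H=dict(gearmotor=.05,worn_disc=.114,new_disc=.012,upper_hub=.018,scrap_bin=.03,hex_key=.004,caliper=.003,bearing=.007)
for n in ('wrist','scene'):
    p=shot(n,n+'1.png')
    for k,z in H.items():
        for r in vision.find_in(k,p)[:4]:
            if r['confidence']<.25: continue
            b=r['bbox']; print(n,k,round(r['confidence'],2),np.round(b),ray(p,(b[0]+b[2])/2,(b[1]+b[3])/2,z).round(3))
    if n=='wrist': cv2.imwrite('pics/w1.png',cv2.resize(p['color'][:,:,::-1],(800,600),interpolation=cv2.INTER_CUBIC))
E
```

```text
yaw 157.0 turn frac [-0.     -0.     -0.1279] shift after turn [-0.2439 -0.474  -0.2109] before [-0.4098 -0.3409 -0.2109]
wrist bearing 0.56 [258. 335. 291. 361.] [0.466 0.452 0.007]
scene gearmotor 0.93 [204. 170. 278. 235.] [0.611 0.052 0.05 ]
scene new_disc 0.7 [189. 241. 211. 254.] [0.591 0.226 0.012]
scene new_disc 0.65 [168. 259. 188. 279.] [0.578 0.312 0.012]
scene new_disc 0.51 [160. 232. 178. 252.] [0.664 0.28  0.012]
scene upper_hub 0.74 [279. 162. 294. 178.] [ 0.629 -0.162  0.018]
scene scrap_bin 0.96 [154. 180. 199. 228.] [0.749 0.19  0.03 ]
scene hex_key 0.67 [116. 223. 147. 256.] [0.752 0.354 0.004]
scene caliper 0.63 [330. 140. 388. 178.] [ 0.507 -0.389  0.003]
scene bearing 0.61 [281. 164. 297. 180.] [ 0.623 -0.167  0.007]
```

View pics/w1.png

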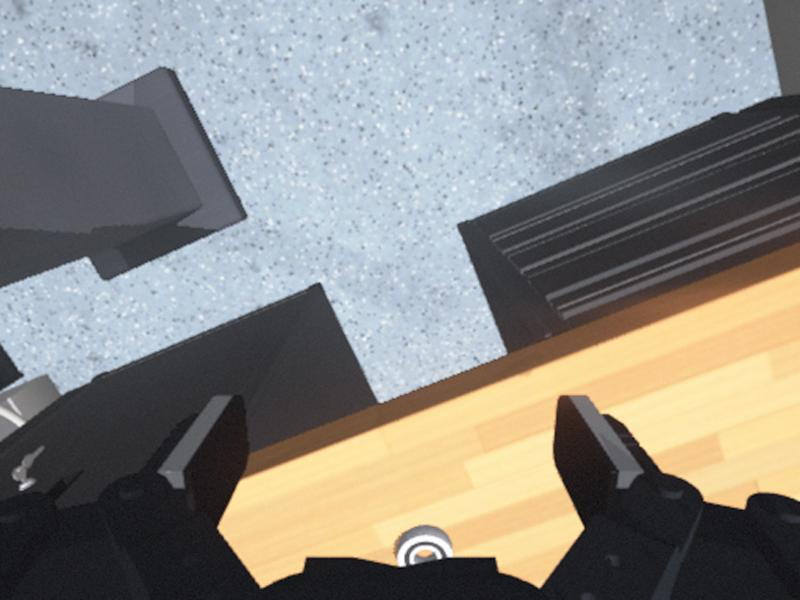

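The wrist view shows only the bench edge and the bearing at (425,548). The move was refused, probably because every key is required.

Request:
{"method": "move_arm", "body": {
  "steps": [
    {"tx":0,"ty":0,"tz":-0.06,"ax":0,"ay":0,"az":0,"hand":1},
    {"tx":0,"ty":0,"tz":-0.06,"ax":0,"ay":0,"az":0,"hand":1},
    {"tx":-0.05,"ty":-0.035,"tz":-0.03,"ax":0,"ay":0,"az":0,"hand":1},
    {"tx":-0.05,"ty":-0.035,"tz":-0.03,"ax":0,"ay":0,"az":0,"hand":1},
    {"tx":-0.05,"ty":-0.035,"tz":-0.03,"ax":0,"ay":0,"az":0,"hand":1},
    {"tx":-0.05,"ty":-0.035,"tz":0,"ax":0,"ay":0,"az":0,"hand":1},
    {"tx":-0.05,"ty":-0.035,"tz":0,"ax":0,"ay":0,"az":0,"hand":1},
    {"tx":-0.05,"ty":-0.035,"tz":0,"ax":0,"ay":0,"az":0,"hand":1},
    {"tx":-0.04,"ty":-0.035,"tz":0,"ax":0,"ay":0,"az":0,"hand":1},
    {"tx":-0.03,"ty":-0.035,"tz":0,"ax":0,"ay":0,"az":0,"hand":1},
    {"tx":-0.02,"ty":-0.03,"tz":0,"ax":0,"ay":0,"az":0,"hand":1},
    {"tx":-0.02,"ty":-0.03,"tz":0,"ax":0,"ay":0,"az":0,"hand":1},
    {"tx":0,"ty":0,"tz":0,"ax":0,"ay":0,"az":-0.045,"hand":1},
    {"tx":0,"ty":0,"tz":0,"ax":0,"ay":0,"az":-0.045,"hand":1},
    {"tx":0,"ty":0,"tz":0,"ax":0,"ay":0,"az":-0.038,"hand":1},
    {"tx":0,"ty":0,"tz":0,"ax":0,"ay":0,"az":0,"hand":1}
  ]
}}

```text
time_s: 4.45
tool_pos: [0.4204, 0.1506, 0.3994]
eef_rot: [0.0, 3.141, -0.0]
wrist_force: [-0.1, -0.7, -0.3]
gripper_width: 0.0851
gripper_force: 0.0
```

```bash
python3 - <<'E'
from h import *
go([.42,.15,.40],180)
H=dict(gearmotor=.05,worn_disc=.114,new_disc=.012,upper_hub=.018,scrap_bin=.03,hex_key=.004,caliper=.003,bearing=.007)
for n in ('wrist','scene'):
    p=shot(n,n+'1.png')
    for k,z in H.items():
        for r in vision.find_in(k,p)[:4]:
            if r['confidence']<.25: continue
            b=r['bbox']; print(n,k,round(r['confidence'],2),np.round(b),ray(p,(b[0]+b[2])/2,(b[1]+b[3])/2,z).round(3))
    if n=='wrist': cv2.imwrite('pics/w1.png',cv2.resize(p['color'][:,:,::-1],(800,600),interpolation=cv2.INTER_CUBIC))
E
```

```text
yaw 180.0 turn frac [-0.      0.     -0.0001] shift after turn [ 0.0004 -0.0007 -0.0008] before [ 0.0004 -0.0007 -0.0008]
wrist gearmotor 0.85 [152. 199. 220. 344.] [0.63  0.035 0.05 ]
wrist worn_disc 0.73 [155. 249. 193. 284.] [0.584 0.033 0.114]
wrist worn_disc 0.64 [ 57. 239.  94. 275.] [ 0.569 -0.106  0.114]
wrist new_disc 0.79 [291. 226. 318. 257.] [0.593 0.233 0.012]
wrist new_disc 0.6 [316. 259. 346. 294.] [0.661 0.283 0.012]
wrist upper_hub 0.59 [ 58. 240.  91. 277.] [ 0.623 -0.165  0.018]
wrist scrap_bin 0.57 [234. 104. 319. 185.] [0.423 0.181 0.03 ]
wrist hex_key 0.42 [335. 311. 362. 325.] [0.755 0.324 0.004]
wrist bearing 0.59 [421. 158. 456. 186.] [0.472 0.447 0.007]
scene gearmotor 0.9 [206. 170. 277. 233.] [0.612 0.048 0.05 ]
scene worn_disc 0.52 [243. 182. 264. 198.] [0.581 0.028 0.114]
scene new_disc 0.7 [161. 234. 178. 253.] [0.662 0.281 0.012]
scene new_disc 0.69 [188. 238. 210. 257.] [0.593 0.229 0.012]
scene new_disc 0.55 [168. 260. 187. 283.] [0.573 0.317 0.012]
scene upper_hub 0.48 [279. 163. 295. 178.] [ 0.626 -0.16   0.018]
scene scrap_bin 0.79 [153. 180. 199. 226.] [0.755 0.188 0.03 ]
scene caliper 0.66 [349. 151. 388. 178.] [ 0.469 -0.392  0.003]
scene bearing 0.81 [145. 320. 171. 340.] [0.477 0.446 0.007]
scene bearing 0.51 [280. 161. 294. 180.] [ 0.632 -0.17   0.007]
```

View pics/w1.png

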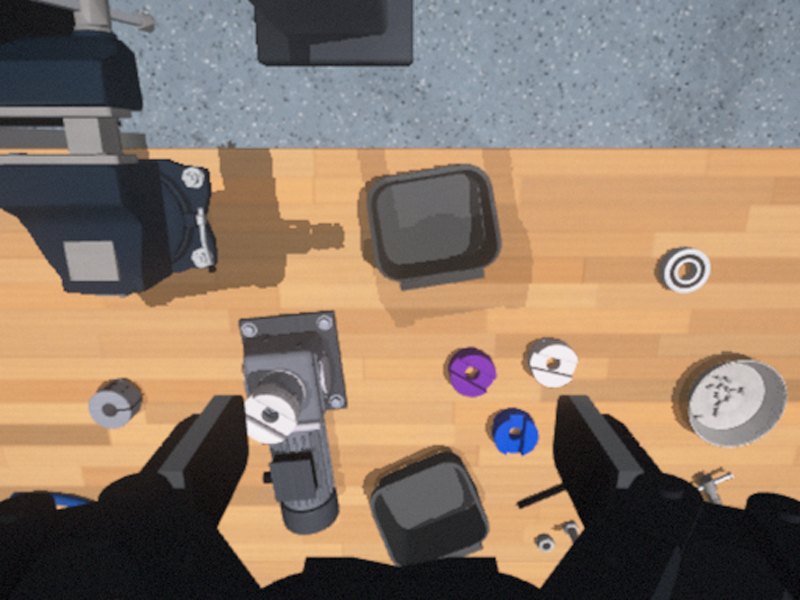

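The wrist view is clear. It shows the near bin at (432,225), the worn disc at (268,415), the upper hub at (115,402), the white new disc at (553,363), the purple and blue decoys at (471,372) and (515,432), the far bin at (430,508) and the bearing at (685,270). I'll go above the worn disc.

Request:
{"method": "move_arm", "body": {
  "steps": [
    {"tx":-0.05,"ty":-0.037,"tz":0.02,"ax":0,"ay":0,"az":0,"hand":1},
    {"tx":-0.05,"ty":-0.037,"tz":0.05,"ax":0,"ay":0,"az":0,"hand":1},
    {"tx":-0.05,"ty":-0.037,"tz":0.05,"ax":0,"ay":0,"az":0,"hand":1},
    {"tx":-0.05,"ty":-0.037,"tz":0.05,"ax":0,"ay":0,"az":0,"hand":1},
    {"tx":0,"ty":0,"tz":0.017,"ax":0,"ay":0,"az":0,"hand":1},
    {"tx":0,"ty":0,"tz":0,"ax":0,"ay":0,"az":0,"hand":1}
  ]
}}

```text
time_s: 6.1
tool_pos: [0.5774, 0.0343, 0.2516]
eef_rot: [0.0, -3.14, -0.0]
wrist_force: [-0.2, -0.3, 0.4]
gripper_width: 0.0855
gripper_force: 0.0
```

```bash
cat >> h.py <<'E'
def disc(p,xy,z,r,rgb_min=150):
    """white/grey disc top centre near xy at height z: threshold, take blob, min circle"""
    hsv=cv2.cvtColor(p['color'],cv2.COLOR_RGB2HSV)
    m=((hsv[:,:,1]<60)&(hsv[:,:,2]>rgb_min)).astype('uint8')
    c=proj(p,[*xy,z]); k=np.zeros_like(m); 
    R=np.linalg.norm(proj(p,[xy[0]+r,xy[1],z])-c)
    cv2.circle(k,tuple(int(a) for a in c.round()),int(R*1.5),1,-1)
    m=cv2.morphologyEx(m&k,cv2.MORPH_OPEN,np.ones((3,3)))
    pts=np.argwhere(m)[:,::-1].astype('float32')
    (u,v),rad=cv2.minEnclosingCircle(pts); return ray(p,u,v,z).round(4),(u,v,rad,R)
E
python3 - <<'E'
from h import *
p=shot('wrist','w2s.png')
print(status.get_obs()['tool_pos'], proj(p,[.584,.033,.126]), disc(p,(.584,.033),.126,.025))
b=vision.find_in('worn_disc',p)[:2];print(b)
c=p['color'][:,:,::-1]; cv2.imwrite('pics/w2.png',cv2.resize(c,(800,600),interpolation=cv2.INTER_CUBIC))
E
```

```text
[0.57756963 0.03456099 0.25302183] [255.32287457 193.20000138] (array([0.5856, 0.0356, 0.126 ]), (258.3878173828125, 195.0512237548828, 38.07982635498047, np.float64(28.017058013879062)))
[{'bbox': [226.4, 156.4, 284.7, 215.6], 'confidence': 0.63}]
```

View pics/w2.png

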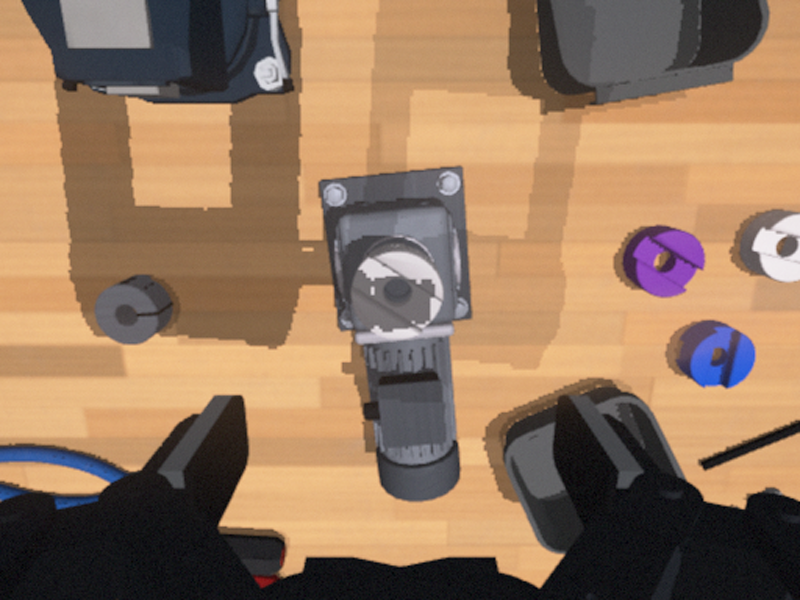

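The disc shows at (397,291) in the 800-pixel view, with its top slot running diagonally. The gearmotor's yaw is about 6°, the upper hub is at (135,310) and the new disc is at (790,247).

```bash
python3 - <<'E'
from h import *
p=shot('wrist'); 
w=ray(p,397*.64,291*.64,.126); print('worn',w)
print('hub',ray(p,128*.64,314*.64,.033))
go([w[0],w[1],.090])
E
```

```text
worn [0.579365   0.03235888 0.126     ]
hub [ 0.62309098 -0.16409851  0.033     ]
yaw -179.9 turn frac [-0.0001  0.0008 -0.    ] shift after turn [-0.002  -0.003   0.2051] before [-0.0015 -0.003   0.2051]
```

Request:
{"method": "move_arm", "body": {
  "grip_force": 30,
  "steps": [
    {"tx":-0.002,"ty":-0.003,"tz":0.04,"ax":0,"ay":0,"az":0,"hand":1},
    {"tx":0,"ty":0,"tz":0.05,"ax":0,"ay":0,"az":0,"hand":1},
    {"tx":0,"ty":0,"tz":0.05,"ax":0,"ay":0,"az":0,"hand":1},
    {"tx":0,"ty":0,"tz":0.03,"ax":0,"ay":0,"az":0,"hand":1},
    {"tx":0,"ty":0,"tz":0.02,"ax":0,"ay":0,"az":0,"hand":1},
    {"tx":0,"ty":0,"tz":0.015,"ax":0,"ay":0,"az":0,"hand":1},
    {"tx":0,"ty":0,"tz":0,"ax":0,"ay":0,"az":0,"hand":0.5},
    {"tx":0,"ty":0,"tz":0,"ax":0,"ay":0,"az":0,"hand":-0.2},
    {"tx":0,"ty":0,"tz":0,"ax":0,"ay":0,"az":0,"hand":-0.2},
    {"tx":0,"ty":0,"tz":0,"ax":0,"ay":0,"az":0,"hand":-0.2},
    {"tx":0,"ty":0,"tz":0,"ax":0,"ay":0,"az":0,"hand":-0.2}
  ]
}}

```text
time_s: 7.62
tool_pos: [0.58, 0.0317, 0.0893]
eef_rot: [-0.001, 3.14, -0.0]
wrist_force: [-1.5, 0.1, 7.0]
gripper_width: 0.0487
gripper_force: 31.4
```

Request:
{"method": "move_arm", "body": {
  "steps": [
    {"tx":0,"ty":0,"tz":-0.015,"ax":0,"ay":0,"az":0,"hand":-0.2},
    {"tx":0,"ty":0,"tz":-0.03,"ax":0,"ay":0,"az":0,"hand":-0.2},
    {"tx":0,"ty":0,"tz":-0.05,"ax":0,"ay":0,"az":0,"hand":-0.2},
    {"tx":0.01,"ty":0.01,"tz":-0.05,"ax":0,"ay":0,"az":0,"hand":-0.2},
    {"tx":0.04,"ty":0.038,"tz":-0.03,"ax":0,"ay":0,"az":0,"hand":-0.2},
    {"tx":0.05,"ty":0.05,"tz":0,"ax":0,"ay":0,"az":0,"hand":-0.2},
    {"tx":0.05,"ty":0.05,"tz":0,"ax":0,"ay":0,"az":0,"hand":-0.2},
    {"tx":0.044,"ty":0.04,"tz":0,"ax":0,"ay":0,"az":0,"hand":-0.2},
    {"tx":0,"ty":0,"tz":0,"ax":0,"ay":0,"az":0,"hand":-0.2}
  ]
}}

```text
time_s: 8.75
tool_pos: [0.4225, 0.1837, 0.2296]
eef_rot: [-0.005, 3.14, 0.001]
wrist_force: [1.3, -0.7, -0.1]
gripper_width: 0.0492
gripper_force: 31.3
```

```bash
python3 - <<'E'
from h import *
p=shot('wrist'); 
for k,z in dict(scrap_bin=.062,worn_disc=.2,lower_hub=.105,new_disc=.012).items():
  for r in vision.find_in(k,p)[:3]:
    b=r['bbox']; print(k,r['confidence'],b,ray(p,(b[0]+b[2])/2,(b[1]+b[3])/2,z))
cv2.imwrite('pics/w3.png',cv2.resize(p['color'][:,:,::-1],(800,600),interpolation=cv2.INTER_CUBIC))
E
```

```text
scrap_bin 0.91 [189.5, 110.4, 316.8, 230.5] [0.41982853 0.18036085 0.062     ]
worn_disc 0.64 [190.4, 222.6, 323.0, 358.6] [0.45999674 0.18353056 0.2       ]
new_disc 0.85 [350.7, 262.9, 387.8, 298.8] [0.56862745 0.32129605 0.012     ]
new_disc 0.78 [312.1, 325.8, 325.1, 359.0] [0.6594262  0.26486205 0.012     ]
```

View pics/w3.png

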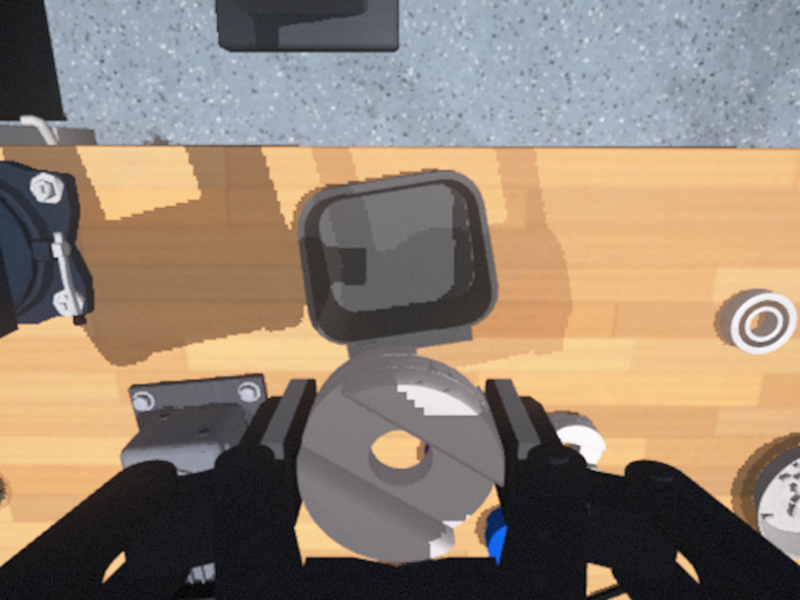

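The disc is held at (400,455), and the near bin at (397,258) is turned about 8°. I'll align, lower into the bin and release with the fingers only part open.

Request:
{"method": "move_arm", "body": {
  "steps": [
    {"tx":0,"ty":0,"tz":0.03,"ax":0,"ay":0,"az":-0.045,"hand":-0.2},
    {"tx":0.002,"ty":-0.003,"tz":0.05,"ax":0,"ay":0,"az":0,"hand":-0.2},
    {"tx":0,"ty":0,"tz":0.05,"ax":0,"ay":0,"az":0,"hand":-0.2},
    {"tx":0,"ty":0,"tz":0.05,"ax":0,"ay":0,"az":0,"hand":-0.2},
    {"tx":0,"ty":0,"tz":0.04,"ax":0,"ay":0,"az":0,"hand":-0.2},
    {"tx":0,"ty":0,"tz":0.028,"ax":0,"ay":0,"az":0,"hand":-0.2},
    {"tx":0,"ty":0,"tz":0,"ax":0,"ay":0,"az":0,"hand":-0.2},
    {"tx":0,"ty":0,"tz":0,"ax":0,"ay":0,"az":0,"hand":0.4},
    {"tx":0,"ty":0,"tz":0,"ax":0,"ay":0,"az":0,"hand":0.4},
    {"tx":0,"ty":0,"tz":0,"ax":0,"ay":0,"az":0,"hand":0.4},
    {"tx":0,"ty":0,"tz":-0.03,"ax":0,"ay":0,"az":0,"hand":0.4},
    {"tx":0,"ty":0,"tz":-0.05,"ax":0,"ay":0,"az":0,"hand":0.4},
    {"tx":0,"ty":0,"tz":-0.05,"ax":0,"ay":0,"az":0,"hand":0.4},
    {"tx":0,"ty":0,"tz":-0.05,"ax":0,"ay":0,"az":0.045,"hand":1},
    {"tx":0,"ty":0,"tz":0,"ax":0,"ay":0,"az":0,"hand":1}
  ]
}}

```text
time_s: 10.88
tool_pos: [0.4242, 0.1798, 0.177]
eef_rot: [0.002, 3.136, 0.002]
wrist_force: [-0.8, -0.4, -0.2]
gripper_width: 0.0855
gripper_force: 0.0
```

```bash
python3 - <<'E'
from h import *
p=shot('wrist','w4s.png') 
for k,z in dict(worn_disc=.026,new_disc=.012).items():
  for r in vision.find_in(k,p)[:3]:
    b=r['bbox']; print(k,r['confidence'],b,ray(p,(b[0]+b[2])/2,(b[1]+b[3])/2,z))
go([.57,.312,.165],180); go([.57,.032,.28],180)
E
```

```text
worn_disc 0.71 [227.8, 148.2, 280.1, 199.1] [0.42113704 0.17737792 0.026     ]
new_disc 0.97 [281.1, 292.5, 328.2, 348.3] [0.5881123  0.23163314 0.012     ]
new_disc 0.67 [324.8, 350.0, 359.3, 375.1] [0.64490419 0.27637812 0.012     ]
yaw -179.9 turn frac [-0.0001 -0.0003  0.0005] shift after turn [-0.1842  0.1658  0.0102] before [-0.1845  0.1655  0.01  ]
yaw -179.9 turn frac [-0.0001 -0.0003  0.0005] shift after turn [-0.1842 -0.1842 -0.1336] before [-0.1838 -0.1845 -0.1337]
```

The worn disc is in the bin. Next I'll read the key's angle from above the hub.

Request:
{"method": "move_arm", "body": {
  "steps": [
    {"tx":-0.03,"ty":-0.03,"tz":-0.05,"ax":0,"ay":0,"az":0,"hand":1},
    {"tx":-0.05,"ty":-0.05,"tz":-0.035,"ax":0,"ay":0,"az":0,"hand":1},
    {"tx":-0.05,"ty":-0.05,"tz":0,"ax":0,"ay":0,"az":0,"hand":1},
    {"tx":-0.05,"ty":-0.05,"tz":0,"ax":0,"ay":0,"az":0,"hand":1},
    {"tx":-0.01,"ty":-0.005,"tz":0,"ax":0,"ay":0,"az":0,"hand":1},
    {"tx":0,"ty":0,"tz":0,"ax":0,"ay":0,"az":0,"hand":1}
  ]
}}

```text
time_s: 11.78
tool_pos: [0.5744, 0.0319, 0.2402]
eef_rot: [0.0, -3.139, -0.0]
wrist_force: [-0.5, 0.3, -1.1]
gripper_width: 0.0853
gripper_force: 0.0
```

```bash
python3 - <<'E'
from h import *
p=shot('wrist','w5s.png')
print(status.get_obs()['tool_pos'],status.get_obs()['eef_rot'])
c=proj(p,[.579,.032,.105]); print(c)
np.savez('hub.npz',Rw=p['Rw'],c=p['c'],K=p['intrinsics'],im=p['color'])
x,y=int(c[0]),int(c[1]); a=p['color'][y-45:y+45,x-60:x+60,::-1]
h=proj(p,[.625,-.163,.033]); d=proj(p,[.573,.314,.024]); print(x,y,h,d)
outs=[cv2.resize(a,(800,600),interpolation=cv2.INTER_CUBIC)]
cv2.imwrite('pics/w5.png',outs[0])
E
```

```text
[0.57407266 0.0324646  0.24072739] [ 1.51409661e-03 -3.14001858e+00 -3.86759063e-04]
[256.9555349  187.81765601]
256 187 [ 80.05206282 210.25547802] [516.91834122 162.06255931]
```

View pics/w5.png

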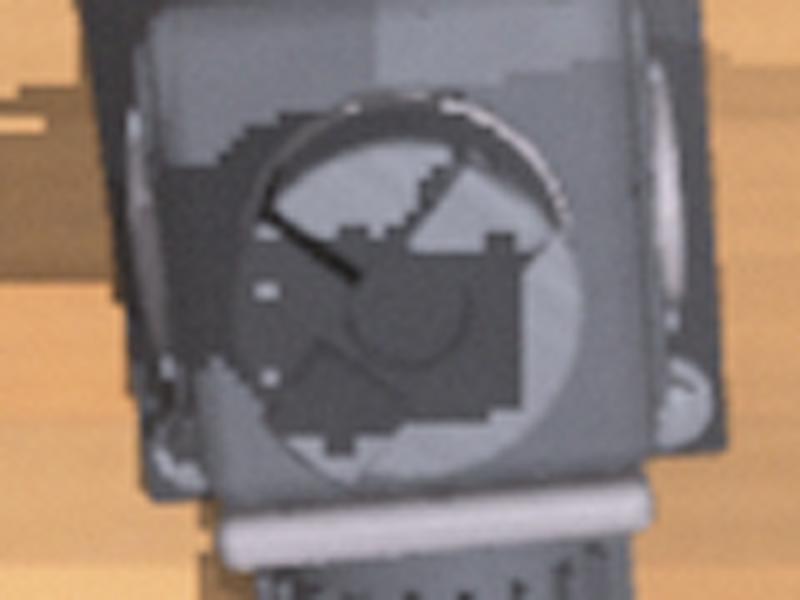

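The gripper's shadow falls on the hub, but the slit from (265,212) to (355,278) shows the key runs about -35° from world x. I'll look again from the -y side, where the shadow clears and the upper hub is also in view.

Request:
{"method": "move_arm", "body": {
  "steps": [
    {"tx":-0.015,"ty":-0.04,"tz":0,"ax":0,"ay":0,"az":0,"hand":1},
    {"tx":-0.015,"ty":-0.04,"tz":0.01,"ax":0,"ay":0,"az":0,"hand":1},
    {"tx":0,"ty":-0.035,"tz":0.01,"ax":0,"ay":0,"az":0,"hand":1},
    {"tx":0,"ty":0,"tz":0,"ax":0,"ay":0,"az":0,"hand":1}
  ]
}}

```text
time_s: 12.32
tool_pos: [0.5978, -0.0603, 0.225]
eef_rot: [0.0, -3.14, 0.0]
wrist_force: [-0.7, 0.4, 0.1]
gripper_width: 0.0854
gripper_force: 0.0
```

```bash
python3 - <<'E'
from h import *
p=shot('wrist','w6s.png')
print(status.get_obs()['tool_pos'],status.get_obs()['eef_rot'])
np.savez('hub2.npz',Rw=p['Rw'],c=p['c'],K=p['intrinsics'],im=p['color'])
# rectified top-down patches, 8 px/mm... plane homography; x down, y right
def rect(X,Y,z,half,s):
    src=[];dst=[]
    for dx,dy in ((-1,-1),(-1,1),(1,1),(1,-1)):
        src.append(proj(p,[X+dx*half,Y+dy*half,z])); dst.append([(dy+1)*s/2,(dx+1)*s/2])
    M=cv2.getPerspectiveTransform(np.float32(src),np.float32(dst))
    return cv2.warpPerspective(p['color'][:,:,::-1],M,(s,s),flags=cv2.INTER_CUBIC)
a=rect(.579,.032,.109,.035,400); b=rect(.625,-.163,.033,.035,400)
for im in (a,b): cv2.drawMarker(im,(200,200),(0,0,255),0,10,1)
cv2.imwrite('pics/w6.png',np.hstack([a,b]))
E
```

```text
[ 0.59802557 -0.05938901  0.22551616] [ 9.69980251e-04 -3.14113868e+00 -3.92327844e-04]
```

View pics/w6.png

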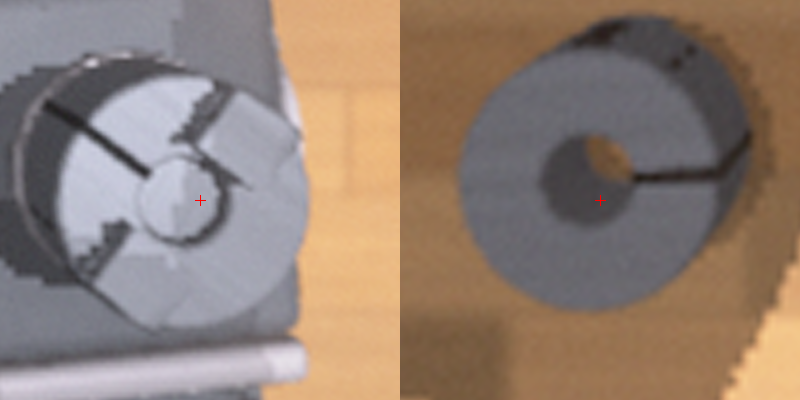

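Both keys now read well. The lower hub centre is about (0.580, 0.032), with its key at about -35.5°. The upper hub is at about (0.6215, -0.165), with its slit pointing to +y and its key within a few degrees of world x. I'll fit these numerically and move over to the new disc.

Request:
{"method": "move_arm", "body": {
  "steps": [
    {"tx":0.005,"ty":0.03,"tz":0,"ax":0,"ay":0,"az":0,"hand":1},
    {"tx":0.005,"ty":0.06,"tz":0,"ax":0,"ay":0,"az":0,"hand":1},
    {"tx":0.005,"ty":0.06,"tz":0,"ax":0,"ay":0,"az":0,"hand":1},
    {"tx":0.005,"ty":0.06,"tz":0,"ax":0,"ay":0,"az":0,"hand":1},
    {"tx":0.005,"ty":0.06,"tz":0.02,"ax":0,"ay":0,"az":0,"hand":1},
    {"tx":0.005,"ty":0.06,"tz":0.02,"ax":0,"ay":0,"az":0,"hand":1},
    {"tx":0.005,"ty":0.05,"tz":0.02,"ax":0,"ay":0,"az":0,"hand":1},
    {"tx":0.005,"ty":0.03,"tz":0.02,"ax":0,"ay":0,"az":0,"hand":1},
    {"tx":0,"ty":0,"tz":0,"ax":0,"ay":0,"az":0,"hand":1}
  ]
}}

```text
time_s: 13.5
tool_pos: [0.5646, 0.2705, 0.1608]
eef_rot: [0.007, -3.14, 0.0]
wrist_force: [-0.3, -1.2, 0.6]
gripper_width: 0.0854
gripper_force: 0.0
```

```bash
cat >> h.py <<'E'
def rect(p,X,Y,z,half,s):
    q=((-1,-1),(-1,1),(1,1),(1,-1))
    src=[proj(p,[X+a*half,Y+b*half,z]) for a,b in q]; dst=[[(b+1)*s/2,(a+1)*s/2] for a,b in q]
    M=cv2.getPerspectiveTransform(np.float32(src),np.float32(dst))
    return cv2.warpPerspective(p['color'],M,(s,s),flags=cv2.INTER_CUBIC)
def darkline(g,box,th):
    x0,y0,x1,y1=box; m=g[y0:y1,x0:x1]<th; pts=np.argwhere(m)[:,::-1].astype('float32')+[x0,y0]
    vx,vy,a,b=cv2.fitLine(np.float32(pts),cv2.DIST_HUBER,0,.01,.01).ravel()
    return len(pts),'heading deg (x from, y)',np.degrees(np.arctan2(vx,vy)),(a,b)
E
python3 - <<'E'
from h import *
d=np.load('hub2.npz'); q=dict(Rw=d['Rw'],c=d['c'],intrinsics=d['K'],color=d['im'])
a=rect(q,.580,.032,.102,.035,400).mean(2); print(darkline(a,(75,115,150,185),85), a[115:185,75:150].min())
b=rect(q,.6215,-.165,.033,.035,400).mean(2); print(darkline(b,(245,185,325,225),60), b[185:225,245:325].min())
p=shot('wrist'); o=status.get_obs(); print(o['tool_pos'],o['joint_positions'].round(3))
c=rect(p,.573,.314,.024,.035,400)[:,:,::-1].copy(); cv2.drawMarker(c,(200,200),(0,0,255),0,10,1)
A=cv2.cvtColor(a.clip(0,255).astype('uint8'),8)
cv2.imwrite('pics/w7.png',np.hstack([A,c]))
E
```

```text
(940, 'heading deg (x from, y)', np.float32(55.695305), (np.float32(109.63618), np.float32(139.89012))) 33.666666666666664
(715, 'heading deg (x from, y)', np.float32(93.2171), (np.float32(285.2182), np.float32(196.05911))) 28.0
[0.56536286 0.2693856  0.16167694] [ 0.322  0.288  1.413  0.     1.442 -1.252]
```

View pics/w7.png

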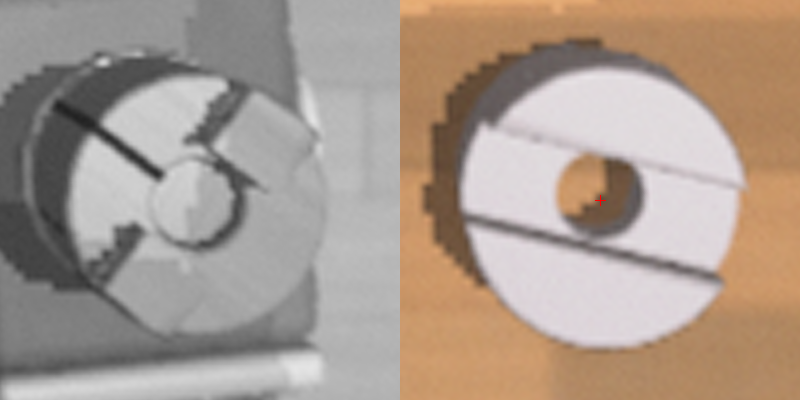

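Right panel: the new disc's outline is centred at (202,207) in the panel, giving (0.5743, 0.3144), with its top slot heading 76° (bottom slot -14°). I'll turn the gripper clear of the slots, then pinch twice, 90° apart, so the disc centres itself.

Request:
{"method": "move_arm", "body": {
  "steps": [
    {"tx":-0.011,"ty":0.056,"tz":0,"ax":0,"ay":0,"az":0,"hand":0.55},
    {"tx":0,"ty":0,"tz":0.02,"ax":0,"ay":0,"az":0.055,"hand":0.55},
    {"tx":0,"ty":0,"tz":0.02,"ax":0,"ay":0,"az":0.055,"hand":0.55},
    {"tx":0,"ty":0,"tz":0.02,"ax":0,"ay":0,"az":0.055,"hand":0.55},
    {"tx":0,"ty":0,"tz":0.02,"ax":0,"ay":0,"az":0.055,"hand":0.55},
    {"tx":0,"ty":0,"tz":0.02,"ax":0,"ay":0,"az":0.055,"hand":0.55},
    {"tx":0,"ty":0,"tz":0,"ax":0,"ay":0,"az":0.053,"hand":0.55},
    {"tx":0,"ty":0,"tz":0,"ax":0,"ay":0,"az":0,"hand":0.55}
  ]
}}

```text
time_s: 14.55
tool_pos: [0.5756, 0.3124, 0.0825]
eef_rot: [1.546, 2.734, 0.001]
wrist_force: [-0.4, -1.2, -0.0]
gripper_width: 0.0662
gripper_force: 0.0
```

```bash
python3 - <<'E'
from h import *
o=status.get_obs(); print(o['tool_pos'],o['gripper_width'])
go([.5743,.3144,.004],121)
# purple / blue positions
p=shot('wrist'); hsv=cv2.cvtColor(p['color'],cv2.COLOR_RGB2HSV)
for lo,hi in ((105,125),(128,155)):
    m=((hsv[:,:,0]>=lo)&(hsv[:,:,0]<=hi)&(hsv[:,:,1]>120)&(hsv[:,:,2]>60)).astype('uint8')
    pts=np.argwhere(m)[:,::-1]
    if len(pts)>50: print(len(pts),ray(p,*pts.mean(0),.024))
E
```

```text
[0.57557255 0.31241165 0.08254151] 0.06621266293142396
yaw 121.0 turn frac [0.0003 0.0001 0.0001] shift after turn [ 0.0029 -0.0001  0.0982] before [ 0.003  -0.0002  0.0982]
2170 [0.64794714 0.27721013 0.024     ]
3804 [0.58441553 0.23587814 0.024     ]
```

Request:
{"method": "move_arm", "body": {
  "grip_force": 20,
  "steps": [
    {"tx":0.003,"ty":0,"tz":0.03,"ax":0,"ay":0,"az":0,"hand":0.55},
    {"tx":0,"ty":0,"tz":0.04,"ax":0,"ay":0,"az":0,"hand":0.55},
    {"tx":0,"ty":0,"tz":0.02,"ax":0,"ay":0,"az":0,"hand":0.55},
    {"tx":0,"ty":0,"tz":0.008,"ax":0,"ay":0,"az":0,"hand":0.55},
    {"tx":0,"ty":0,"tz":0,"ax":0,"ay":0,"az":0,"hand":0.3},
    {"tx":0,"ty":0,"tz":0,"ax":0,"ay":0,"az":0,"hand":0.1},
    {"tx":0,"ty":0,"tz":0,"ax":0,"ay":0,"az":0,"hand":0.1},
    {"tx":0,"ty":0,"tz":0,"ax":0,"ay":0,"az":0,"hand":0.1}
  ]
}}

```text
time_s: 15.6
tool_pos: [0.5746, 0.3149, 0.0042]
eef_rot: [1.547, 2.733, 0.002]
wrist_force: [-0.2, 0.0, 6.8]
gripper_width: 0.0489
gripper_force: 21.4
```

Request:
{"method": "move_arm", "body": {
  "grip_force": 30,
  "steps": [
    {"tx":0,"ty":0,"tz":0,"ax":0,"ay":0,"az":0,"hand":0.55},
    {"tx":0,"ty":0,"tz":0,"ax":0,"ay":0,"az":0,"hand":0.55},
    {"tx":0,"ty":0,"tz":-0.035,"ax":0,"ay":0,"az":0,"hand":0.55},
    {"tx":0,"ty":0,"tz":0,"ax":0,"ay":0,"az":-0.055,"hand":0.55},
    {"tx":0,"ty":0,"tz":0,"ax":0,"ay":0,"az":-0.055,"hand":0.55},
    {"tx":0,"ty":0,"tz":0,"ax":0,"ay":0,"az":-0.055,"hand":0.55},
    {"tx":0,"ty":0,"tz":0,"ax":0,"ay":0,"az":-0.055,"hand":0.55},
    {"tx":0,"ty":0,"tz":0,"ax":0,"ay":0,"az":-0.056,"hand":0.55},
    {"tx":0,"ty":0,"tz":0,"ax":0,"ay":0,"az":-0.056,"hand":0.55},
    {"tx":0,"ty":0,"tz":0,"ax":0,"ay":0,"az":-0.056,"hand":0.55},
    {"tx":0,"ty":0,"tz":0,"ax":0,"ay":0,"az":-0.056,"hand":0.55},
    {"tx":0,"ty":0,"tz":0,"ax":0,"ay":0,"az":-0.056,"hand":0.55},
    {"tx":0,"ty":0,"tz":0.02,"ax":0,"ay":0,"az":0,"hand":0.55},
    {"tx":0,"ty":0,"tz":0.015,"ax":0,"ay":0,"az":0,"hand":0.55},
    {"tx":0,"ty":0,"tz":0,"ax":0,"ay":0,"az":0,"hand":0.3},
    {"tx":0,"ty":0,"tz":0,"ax":0,"ay":0,"az":0,"hand":0.1},
    {"tx":0,"ty":0,"tz":0,"ax":0,"ay":0,"az":0,"hand":0.1},
    {"tx":0,"ty":0,"tz":0,"ax":0,"ay":0,"az":0,"hand":0.1}
  ]
}}

```text
time_s: 17.85
tool_pos: [0.5742, 0.3148, 0.0034]
eef_rot: [-0.839, 3.027, -0.0]
wrist_force: [0.5, 0.8, -0.9]
gripper_width: 0.0492
gripper_force: 31.1
```

```bash
python3 - <<'E'
from h import *
go([.58,.032,.25],190)
p=shot('wrist'); X=status.get_obs()['tool_pos']
np.savez('disc.npz',Rw=p['Rw'],c=p['c'],K=p['intrinsics'],im=p['color'])
c=rect(p,X[0],X[1],.024,.035,400)[:,:,::-1].copy(); cv2.drawMarker(c,(200,200),(0,0,255),0,10,1)
d=np.load('hub2.npz'); q=dict(Rw=d['Rw'],c=d['c'],intrinsics=d['K'],color=d['im'])
a=rect(q,.580,.032,.109,.028,400)[:,:,::-1].copy(); cv2.drawMarker(a,(200,200),(0,0,255),0,10,1)
cv2.imwrite('pics/w8.png',np.hstack([a,c]))
E
```

```text
yaw -149.0 turn frac [-0.000e+00  1.000e-04  1.165e-01] shift after turn [ 0.0542 -0.3493 -0.3082] before [ 0.1756 -0.3069 -0.3083]
```

View pics/w8.png

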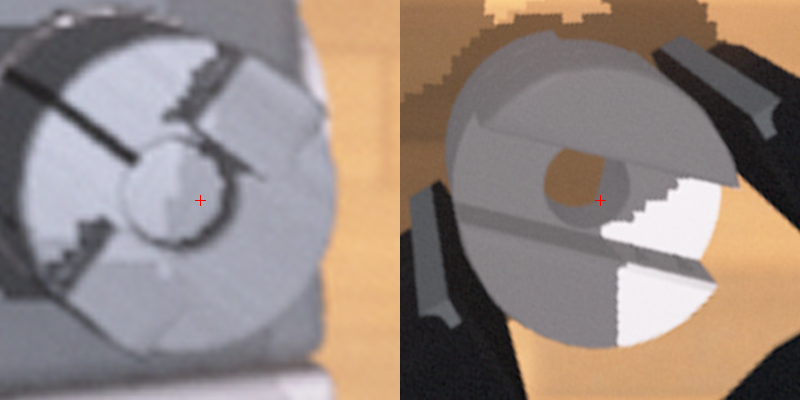

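```bash
python3 - <<'E'
from h import *
def best(f,X,Y,z,angs,w,L):
    d=np.load(f); q=dict(Rw=d['Rw'],c=d['c'],intrinsics=d['K'],color=d['im'])
    g=rect(q,X,Y,z,.03,600).mean(2).astype('float32')   # 10 px/mm
    out=[]
    for a in angs:   # heading of edges, deg
        u=np.array([np.sin(np.radians(a)),np.cos(np.radians(a))]) # img (y->col, x->row)
        n=np.array([u[1],-u[0]])
        s=np.arange(-120,121); 
        t=np.r_[np.arange(-L,-90),np.arange(90,L)]
        P=300+s[:,None,None]*n+t[None,:,None]*u
        v=cv2.remap(g,P[...,0].astype('float32'),P[...,1].astype('float32'),1).mean(1)
        gr=np.abs(np.gradient(cv2.GaussianBlur(v[:,None],(1,9),2).ravel()))
        l=gr[:120].copy(); r=gr[121:].copy(); l[100:]=0; r[:20]=0
        out.append((a,l.max(),s[:120][l.argmax()]/10,r.max(),s[121:][r.argmax()]/10))
    o=np.array(out)
    for c in (1,3):
        k=o[:,c].argmax(); print(f,'best',o[k].round(2), 'near',o[max(k-2,0):k+3,c].round(2))
best('hub2.npz',.580,.032,.109,np.arange(-45,-25,.5),15,200)
best('hub2.npz',.580,.032,.102,np.arange(-45,-25,.5),15,200)
best('disc.npz',.5742,.3148,.024,np.arange(66,86,.5),17,210)
E
```

```text
hub2.npz best [-37.     5.56  -6.9    1.05   7.5 ] near [5.01 5.38 5.56 5.54 5.31]
hub2.npz best [-36.5    5.54  -6.9    1.09   7.5 ] near [0.93 1.05 1.09 1.06 0.96]
hub2.npz best [-37.     5.47  -4.2    0.95  10.6 ] near [4.97 5.31 5.47 5.44 5.22]
hub2.npz best [-36.5    5.44  -4.2    1.    10.7 ] near [0.84 0.95 1.   0.96 0.87]
disc.npz best [76.5   8.16 -6.2   5.08  7.4 ] near [7.45 7.99 8.16 7.73 7.01]
disc.npz best [77.    7.73 -6.3   5.23  7.3 ] near [4.6  5.08 5.23 5.06 4.8 ]
```

```bash
cat >> h.py <<'E'
def circ(q,X,Y,z,r,rng=.004,excl=()):
    g=cv2.GaussianBlur(rect(q,X,Y,z,.035,700).mean(2).astype('float32'),(0,0),3)
    th=np.radians([a for a in range(0,360,2) if not any((a-c+180)%360-180 in range(-w,w+1) for c,w in excl)]) # world headings
    best=[]
    for dx in np.arange(-rng,rng+1e-9,.0002):
        for dy in np.arange(-rng,rng+1e-9,.0002):
            f=lambda R:cv2.remap(g,(350+1e4*(dy+R*np.sin(th))).astype('float32'),(350+1e4*(dx+R*np.cos(th))).astype('float32'),1).ravel()
            best.append((np.minimum(np.abs(f(r+.0007)-f(r-.0007)),30).mean(),X+dx,Y+dy))
    return np.array(max(best)).round(4)
def load(f):
    d=np.load(f); return dict(Rw=d['Rw'],c=d['c'],intrinsics=d['K'],color=d['im'])
E
python3 - <<'E'
from h import *
print('held',circ(load('disc.npz'),.5742,.3148,.024,.025,excl=((121,28),(301,28))))
for f in ('hub.npz','hub2.npz'): print(f,circ(load(f),.580,.032,.102,.023))
print('upper',circ(load('hub2.npz'),.6215,-.165,.033,.023))
E
```

```text
held [16.7247  0.5756  0.3148]
hub.npz [22.4632  0.5812  0.031 ]
hub2.npz [24.6425  0.5806  0.031 ]
upper [12.4035  0.6219 -0.165 ]
```

Circle fits agree: the hub is at (0.580, 0.032) and its key heads -36.6°. I'll lift the new disc and turn it -23.3°.

Request:
{"method": "move_arm", "body": {
  "steps": [
    {"tx":0,"ty":0,"tz":-0.02,"ax":0,"ay":0,"az":0,"hand":0.1},
    {"tx":0,"ty":0,"tz":-0.05,"ax":0,"ay":0,"az":0,"hand":0.1},
    {"tx":0,"ty":0,"tz":-0.05,"ax":0,"ay":0,"az":0.04,"hand":0.1},
    {"tx":0,"ty":0,"tz":-0.05,"ax":0,"ay":0,"az":0.045,"hand":0.1},
    {"tx":0,"ty":0,"tz":-0.03,"ax":0,"ay":0,"az":0.0444,"hand":0.1},
    {"tx":0,"ty":0,"tz":0,"ax":0,"ay":0,"az":0,"hand":0.1}
  ]
}}

```text
time_s: 18.65
tool_pos: [0.5748, 0.315, 0.1663]
eef_rot: [-0.21, 3.13, 0.002]
wrist_force: [0.4, -1.5, -1.7]
gripper_width: 0.0494
gripper_force: 31.3
```

```bash
python3 - <<'E'
from h import *
go([.5796,.032,.165],187.7)
E
```

```text
yaw -172.3 turn frac [ 0.0003  0.0013 -0.0001] shift after turn [ 0.0415 -0.3514  0.0016] before [ 0.0414 -0.3514  0.0011]
```

Request:
{"method": "move_arm", "body": {
  "steps": [
    {"tx":0.004,"ty":-0.03,"tz":0,"ax":0,"ay":0,"az":0,"hand":0.1},
    {"tx":0.007,"ty":-0.06,"tz":0,"ax":0,"ay":0,"az":0,"hand":0.1},
    {"tx":0.007,"ty":-0.06,"tz":0,"ax":0,"ay":0,"az":0,"hand":0.1},
    {"tx":0.007,"ty":-0.06,"tz":0,"ax":0,"ay":0,"az":0,"hand":0.1},
    {"tx":0.007,"ty":-0.06,"tz":0,"ax":0,"ay":0,"az":0,"hand":0.1},
    {"tx":0.006,"ty":-0.05,"tz":0,"ax":0,"ay":0,"az":0,"hand":0.1},
    {"tx":0.0035,"ty":-0.0314,"tz":0,"ax":0,"ay":0,"az":0,"hand":0.1},
    {"tx":0,"ty":0,"tz":0,"ax":0,"ay":0,"az":0,"hand":0.1},
    {"tx":0,"ty":0,"tz":0,"ax":0,"ay":0,"az":0,"hand":0.1}
  ]
}}

```text
time_s: 19.77
tool_pos: [0.5783, 0.0316, 0.1626]
eef_rot: [0.212, -3.133, -0.0]
wrist_force: [0.7, 0.2, -0.7]
gripper_width: 0.0485
gripper_force: 31.3
```

```bash
python3 - <<'E'
from h import *
go([.5796,.032,.116],187.7); print(status.get_obs()['tool_pos'],status.get_obs()['wrist_force'])
E
```

```text
yaw -172.3 turn frac [ 0.0001 -0.0003  0.0001] shift after turn [-0.0017  0.0003  0.0582] before [-0.0017  0.0003  0.0582]
[0.57832491 0.03156453 0.1625762 ] [ 0.74357942  0.23653674 -0.73873034]
```

Request:
{"method": "move_arm", "body": {
  "steps": [
    {"tx":-0.0012,"ty":0.0003,"tz":0.025,"ax":0,"ay":0,"az":0,"hand":0.1},
    {"tx":0,"ty":0,"tz":0.025,"ax":0,"ay":0,"az":0,"hand":0.1},
    {"tx":0,"ty":0,"tz":0.006,"ax":0,"ay":0,"az":0,"hand":0.1},
    {"tx":0,"ty":0,"tz":0,"ax":0,"ay":0,"az":0,"hand":0.1},
    {"tx":0,"ty":0,"tz":0,"ax":0,"ay":0,"az":0,"hand":0.1}
  ]
}}

```text
time_s: 20.4
tool_pos: [0.5801, 0.0322, 0.1192]
eef_rot: [-0.211, 3.133, -0.0]
wrist_force: [0.5, -0.3, -0.0]
gripper_width: 0.0486
gripper_force: 31.3
```

```bash
python3 - <<'E'
from h import *
for i in range(5):
    shot('wrist'); o=status.get_obs(); print(o['tool_pos'].round(4), o['wrist_force'].round(1), o['joint_positions'].round(4))
go([.5796,.032,.1054],187.7)
E
```

```text
[0.58   0.0322 0.1191] [-0.2  0.3 -0.6] [-7.7100e-02  2.2400e-01  1.5813e+00 -1.0000e-04  1.3352e+00 -1.7824e+00]
[0.58   0.0321 0.119 ] [ 1.1 -0.6 -0.9] [-7.7300e-02  2.2410e-01  1.5814e+00 -1.0000e-04  1.3351e+00 -1.7823e+00]
[0.58   0.0321 0.1189] [ 0.3  0.4 -0.9] [-7.7300e-02  2.2420e-01  1.5816e+00 -1.0000e-04  1.3351e+00 -1.7824e+00]
[0.5799 0.0321 0.1188] [ 0.1  0.2 -0.2] [-7.7300e-02  2.2430e-01  1.5817e+00 -1.0000e-04  1.3350e+00 -1.7823e+00]
[0.5798 0.0321 0.1187] [-0.4 -0.  -0.5] [-7.7400e-02  2.2440e-01  1.5818e+00 -1.0000e-04  1.3350e+00 -1.7823e+00]
yaw -172.3 turn frac [-0.0001  0.0001 -0.0001] shift after turn [ 0.0003 -0.      0.0166] before [ 0.0003 -0.      0.0166]
```

Request:
{"method": "move_arm", "body": {
  "steps": [
    {"tx":0,"ty":0,"tz":0.003,"ax":0,"ay":0,"az":0,"hand":0.1},
    {"tx":0,"ty":0,"tz":0.003,"ax":0,"ay":0,"az":0,"hand":0.1},
    {"tx":0,"ty":0,"tz":0.003,"ax":0,"ay":0,"az":0,"hand":0.1},
    {"tx":0,"ty":0,"tz":0.003,"ax":0,"ay":0,"az":0,"hand":0.1},
    {"tx":0,"ty":0,"tz":0,"ax":0,"ay":0,"az":0,"hand":0.1},
    {"tx":0,"ty":0,"tz":0,"ax":0,"ay":0,"az":0,"hand":0.1}
  ]
}}

```text
time_s: 21.4
tool_pos: [0.5798, 0.0321, 0.1088]
eef_rot: [-0.211, 3.134, -0.0]
wrist_force: [-0.4, 0.2, -0.2]
gripper_width: 0.0486
gripper_force: 31.3
```

It is past the key top with no contact force, so the slot is engaging. I'll lower the rest of the way.

Request:
{"method": "move_arm", "body": {
  "steps": [
    {"tx":0,"ty":0,"tz":0.0015,"ax":0,"ay":0,"az":0,"hand":0.1},
    {"tx":0,"ty":0,"tz":0.0015,"ax":0,"ay":0,"az":0,"hand":0.1},
    {"tx":0,"ty":0,"tz":0.001,"ax":0,"ay":0,"az":0,"hand":0.1},
    {"tx":0,"ty":0,"tz":0,"ax":0,"ay":0,"az":0,"hand":0.1},
    {"tx":0,"ty":0,"tz":0,"ax":0,"ay":0,"az":0,"hand":0.1}
  ]
}}

```text
time_s: 22.02
tool_pos: [0.5797, 0.032, 0.1056]
eef_rot: [0.211, -3.134, 0.0]
wrist_force: [0.0, 0.0, -1.7]
gripper_width: 0.049
gripper_force: 31.3
```

Request:
{"method": "move_arm", "body": {
  "steps": [
    {"tx":0,"ty":0,"tz":0,"ax":0,"ay":0,"az":0,"hand":0.25},
    {"tx":0,"ty":0,"tz":0,"ax":0,"ay":0,"az":0,"hand":0.6},
    {"tx":0,"ty":0,"tz":0,"ax":0,"ay":0,"az":0,"hand":0.6},
    {"tx":0,"ty":0,"tz":-0.03,"ax":0,"ay":0,"az":0,"hand":0.6},
    {"tx":0,"ty":0,"tz":-0.05,"ax":0,"ay":0,"az":0,"hand":0.6},
    {"tx":0,"ty":0,"tz":-0.05,"ax":0,"ay":0,"az":0.043,"hand":0.6},
    {"tx":-0.012,"ty":-0.06,"tz":-0.02,"ax":0,"ay":0,"az":0,"hand":0.6},
    {"tx":-0.012,"ty":-0.055,"tz":0,"ax":0,"ay":0,"az":0,"hand":0.6},
    {"tx":0,"ty":0,"tz":0,"ax":0,"ay":0,"az":0,"hand":0.6}
  ]
}}

```text
time_s: 23.15
tool_pos: [0.5991, -0.0626, 0.2253]
eef_rot: [-0.006, -3.141, 0.001]
wrist_force: [0.3, 0.9, 0.1]
gripper_width: 0.0687
gripper_force: 0.0
```

```bash
python3 - <<'E'
from h import *
p=shot('wrist'); print(status.get_obs()['tool_pos'])
np.savez('seat.npz',Rw=p['Rw'],c=p['c'],K=p['intrinsics'],im=p['color'])
for z in (.126,.133): print(z,circ(p,.580,.032,z,.025))
print('upper',circ(p,.6217,-.165,.033,.023))
b=rect(p,.6217,-.165,.033,.035,400)
print(darkline(b.mean(2),(245,185,325,225),60))
a=rect(p,.580,.032,.126,.035,400)
cv2.imwrite('pics/w9.png',np.hstack([a,b])[:,:,::-1])
E
```

```text
[ 0.59888422 -0.06104703  0.22528444]
0.126 [20.4729  0.581   0.0308]
0.133 [15.5117  0.5778  0.0284]
upper [12.3165  0.6219 -0.165 ]
(719, 'heading deg (x from, y)', np.float32(94.182556), (np.float32(284.86536), np.float32(194.88803)))
```

View pics/w9.png

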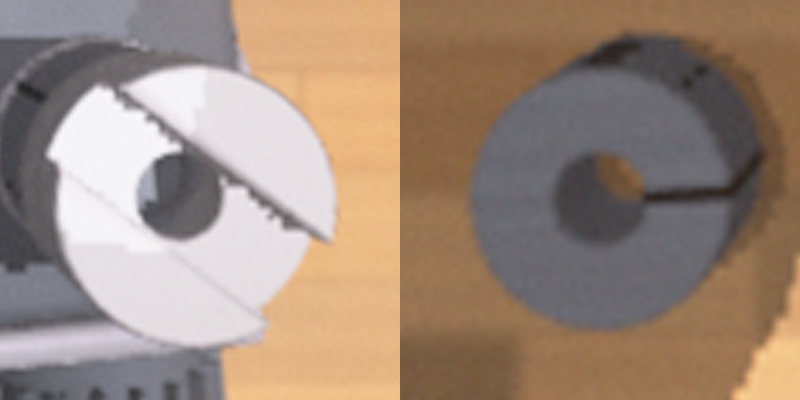

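The new disc's outline fits the seated height (0.126) better than the raised one, and it lies centred on the hub. The upper hub is at (600,200) in the right panel, with its slit heading about 94°, so its key heads about 3.7°. I'll use the same double pinch on it.

Request:
{"method": "move_arm", "body": {
  "steps": [
    {"tx":-0.01,"ty":-0.04,"tz":0.01,"ax":0,"ay":0,"az":0,"hand":0.6},
    {"tx":-0.01,"ty":-0.05,"tz":0.02,"ax":0,"ay":0,"az":0,"hand":0.6},
    {"tx":-0.0077,"ty":-0.038,"tz":0.02,"ax":0,"ay":0,"az":0,"hand":0.6},
    {"tx":0,"ty":0,"tz":0.02,"ax":0,"ay":0,"az":0.0577,"hand":0.6},
    {"tx":0,"ty":0,"tz":0.02,"ax":0,"ay":0,"az":0.0577,"hand":0.6},
    {"tx":0,"ty":0,"tz":0.02,"ax":0,"ay":0,"az":0.0577,"hand":0.6},
    {"tx":0,"ty":0,"tz":0.02,"ax":0,"ay":0,"az":0.0577,"hand":0.6},
    {"tx":0,"ty":0,"tz":0.02,"ax":0,"ay":0,"az":0.0577,"hand":0.6},
    {"tx":0,"ty":0,"tz":0.02,"ax":0,"ay":0,"az":0.0577,"hand":0.6},
    {"tx":0,"ty":0,"tz":0.02,"ax":0,"ay":0,"az":0.0577,"hand":0.6},
    {"tx":0,"ty":0,"tz":0,"ax":0,"ay":0,"az":0.0577,"hand":0.6},
    {"tx":0,"ty":0,"tz":0,"ax":0,"ay":0,"az":0.0577,"hand":0.6},
    {"tx":0,"ty":0,"tz":0,"ax":0,"ay":0,"az":0.0577,"hand":0.6},
    {"tx":0,"ty":0,"tz":0,"ax":0,"ay":0,"az":0.0577,"hand":0.6},
    {"tx":0,"ty":0,"tz":0,"ax":0,"ay":0,"az":0.0577,"hand":0.6},
    {"tx":0,"ty":0,"tz":0,"ax":0,"ay":0,"az":0.0577,"hand":0.6},
    {"tx":0,"ty":0,"tz":0,"ax":0,"ay":0,"az":0,"hand":0.6}
  ]
}}

```text
time_s: 25.32
tool_pos: [0.621, -0.1614, 0.0736]
eef_rot: [-2.902, -1.203, 0.0]
wrist_force: [0.6, -0.0, -0.4]
gripper_width: 0.0685
gripper_force: 0.0
```

```bash
python3 - <<'E'
from h import *
go([.6211,-.1644,.008],45); o=status.get_obs(); print(o['tool_pos'],o['joint_positions'].round(2))
E
```

```text
yaw 45.0 turn frac [-0.0001 -0.      0.0002] shift after turn [-0.0025  0.0028  0.082 ] before [-0.0025  0.0028  0.082 ]
[ 0.62095387 -0.16138072  0.07357285] [-0.37  0.38  1.47  0.    1.29  0.41]
```

Request:
{"method": "move_arm", "body": {
  "grip_force": 20,
  "steps": [
    {"tx":-0.0025,"ty":0.0028,"tz":0.02,"ax":0,"ay":0,"az":0,"hand":0.6},
    {"tx":0,"ty":0,"tz":0.03,"ax":0,"ay":0,"az":0,"hand":0.6},
    {"tx":0,"ty":0,"tz":0.02,"ax":0,"ay":0,"az":0,"hand":0.6},
    {"tx":0,"ty":0,"tz":0.01,"ax":0,"ay":0,"az":0,"hand":0.6},
    {"tx":0,"ty":0,"tz":0,"ax":0,"ay":0,"az":0,"hand":0.4},
    {"tx":0,"ty":0,"tz":0,"ax":0,"ay":0,"az":0,"hand":0.03},
    {"tx":0,"ty":0,"tz":0,"ax":0,"ay":0,"az":0,"hand":0.0},
    {"tx":0,"ty":0,"tz":0,"ax":0,"ay":0,"az":0,"hand":0.0}
  ]
}}

```text
time_s: 26.32
tool_pos: [0.6215, -0.1656, 0.0103]
eef_rot: [2.902, 1.2, 0.001]
wrist_force: [0.3, -1.0, 5.1]
gripper_width: 0.0454
gripper_force: 21.3
```

Request:
{"method": "move_arm", "body": {
  "grip_force": 40,
  "steps": [
    {"tx":0,"ty":0,"tz":0,"ax":0,"ay":0,"az":0,"hand":0.6},
    {"tx":0,"ty":0,"tz":0,"ax":0,"ay":0,"az":0,"hand":0.6},
    {"tx":0,"ty":0,"tz":0,"ax":0,"ay":0,"az":-0.0556,"hand":0.6},
    {"tx":0,"ty":0,"tz":0,"ax":0,"ay":0,"az":-0.0556,"hand":0.6},
    {"tx":0,"ty":0,"tz":0,"ax":0,"ay":0,"az":-0.0556,"hand":0.6},
    {"tx":0,"ty":0,"tz":0,"ax":0,"ay":0,"az":-0.0556,"hand":0.6},
    {"tx":0,"ty":0,"tz":0,"ax":0,"ay":0,"az":-0.0556,"hand":0.6},
    {"tx":0,"ty":0,"tz":0,"ax":0,"ay":0,"az":-0.0556,"hand":0.6},
    {"tx":0,"ty":0,"tz":0,"ax":0,"ay":0,"az":-0.0556,"hand":0.6},
    {"tx":0,"ty":0,"tz":0,"ax":0,"ay":0,"az":-0.0556,"hand":0.6},
    {"tx":0,"ty":0,"tz":0,"ax":0,"ay":0,"az":-0.0556,"hand":0.6},
    {"tx":0,"ty":0,"tz":0,"ax":0,"ay":0,"az":0,"hand":0.6},
    {"tx":0,"ty":0,"tz":0,"ax":0,"ay":0,"az":0,"hand":0.4},
    {"tx":0,"ty":0,"tz":0,"ax":0,"ay":0,"az":0,"hand":0.03},
    {"tx":0,"ty":0,"tz":0,"ax":0,"ay":0,"az":0,"hand":0.0},
    {"tx":0,"ty":0,"tz":0,"ax":0,"ay":0,"az":0,"hand":0.0}
  ]
}}

```text
time_s: 28.32
tool_pos: [0.6212, -0.1654, 0.0098]
eef_rot: [1.203, 2.902, -0.0]
wrist_force: [-0.9, -0.2, 5.5]
gripper_width: 0.0445
gripper_force: 40.8
```

```bash
python3 - <<'E'
from h import *
p=shot('wrist'); o=status.get_obs(); X=o['tool_pos']; print(X,o['gripper_width'])
go(X,135)
np.savez('uh.npz',Rw=p['Rw'],c=p['c'],K=p['intrinsics'],im=p['color'])
c=rect(p,X[0],X[1],.033,.035,400)
print(darkline(c.mean(2),(245,185,325,225),60))
print('held',circ(p,X[0],X[1],.033,.023,excl=((45,28),(225,28))))
# seated disc top slot angle
def best(f,X,Y,z,angs,L):
    g=rect(load(f),X,Y,z,.03,600).mean(2).astype('float32'); o=[]
    for a in angs:
        u=np.array([np.sin(np.radians(a)),np.cos(np.radians(a))]); n=np.array([u[1],-u[0]])
        s=np.arange(-120,121); t=np.r_[np.arange(-L,-90),np.arange(90,L)]
        P=(300+s[:,None,None]*n+t[None,:,None]*u).astype('float32')
        v=cv2.remap(g,P[...,0],P[...,1],1).mean(1)
        gr=np.abs(np.gradient(cv2.GaussianBlur(v[:,None],(1,9),2).ravel())); l=gr[30:70];r=gr[170:220]
        o.append((a,l.max(),s[30+l.argmax()]/10,r.max(),s[170+r.argmax()]/10))
    o=np.array(o); print(o[o[:,1].argmax()],o[o[:,3].argmax()])
best('seat.npz',.581,.0308,.126,np.arange(45,63,.5),200)
cv2.imwrite('pics/w10.png',cv2.resize(c[:,:,::-1],(600,600)))
E
```

```text
[ 0.62114218 -0.1654479   0.00978902] 0.04495875359180638
yaw 135.0 turn frac [-0.      0.0001 -0.0002] shift after turn [0. 0. 0.] before [0. 0. 0.]
(832, 'heading deg (x from, y)', np.float32(94.33518), (np.float32(284.27106), np.float32(197.07706)))
held [18.461   0.6209 -0.1656]
[53.          1.32257843 -8.1         6.9254303   9.        ] [54.          1.04237366 -8.          7.34269714  9.1       ]
```

The slot heading is 53.5° with a width of 17.1 mm, which agrees with the spec. The held hub's key heads about 4°, so I'll turn it +49.5° and carry it over.

Request:
{"method": "move_arm", "body": {
  "steps": [
    {"tx":0,"ty":0,"tz":-0.02,"ax":0,"ay":0,"az":0,"hand":0.0},
    {"tx":0,"ty":0,"tz":-0.05,"ax":0,"ay":0,"az":0,"hand":0.0},
    {"tx":0,"ty":0,"tz":-0.05,"ax":0,"ay":0,"az":-0.055,"hand":0.0},
    {"tx":0,"ty":0,"tz":-0.05,"ax":0,"ay":0,"az":-0.055,"hand":0.0},
    {"tx":0,"ty":0,"tz":-0.05,"ax":0,"ay":0,"az":-0.055,"hand":0.0},
    {"tx":0,"ty":0,"tz":-0.01,"ax":0,"ay":0,"az":-0.055,"hand":0.0},
    {"tx":0,"ty":0,"tz":0,"ax":0,"ay":0,"az":-0.055,"hand":0.0},
    {"tx":0,"ty":0,"tz":0,"ax":0,"ay":0,"az":0,"hand":0.0}
  ]
}}

```text
time_s: 29.38
tool_pos: [0.621, -0.1653, 0.1942]
eef_rot: [-0.122, 3.139, -0.0]
wrist_force: [-0.1, -0.0, -2.8]
gripper_width: 0.0444
gripper_force: 41.5
```

```bash
python3 - <<'E'
from h import *
go([.5797,.032,.19],184.5)
E
```

```text
yaw -175.6 turn frac [-0.0001  0.0001 -0.0003] shift after turn [0.0321 0.25   0.0053] before [0.0324 0.2499 0.0052]
```

Request:
{"method": "move_arm", "body": {
  "steps": [
    {"tx":0.005,"ty":0.03,"tz":0,"ax":0,"ay":0,"az":0,"hand":0.0},
    {"tx":0.006,"ty":0.05,"tz":0,"ax":0,"ay":0,"az":0,"hand":0.0},
    {"tx":0.006,"ty":0.05,"tz":0,"ax":0,"ay":0,"az":0,"hand":0.0},
    {"tx":0.006,"ty":0.05,"tz":0,"ax":0,"ay":0,"az":0,"hand":0.0},
    {"tx":0.005,"ty":0.04,"tz":0.005,"ax":0,"ay":0,"az":0,"hand":0.0},
    {"tx":0.0042,"ty":0.03,"tz":0.015,"ax":0,"ay":0,"az":0,"hand":0.0},
    {"tx":0,"ty":0,"tz":0.02,"ax":0,"ay":0,"az":0,"hand":0.0},
    {"tx":0,"ty":0,"tz":0.015,"ax":0,"ay":0,"az":0,"hand":0.0},
    {"tx":0,"ty":0,"tz":0,"ax":0,"ay":0,"az":0,"hand":0.0},
    {"tx":0,"ty":0,"tz":0,"ax":0,"ay":0,"az":0,"hand":0.0},
    {"tx":0,"ty":0,"tz":0,"ax":0,"ay":0,"az":0,"hand":0.0}
  ]
}}

```text
time_s: 30.75
tool_pos: [0.58, 0.0316, 0.15]
eef_rot: [-0.122, 3.139, -0.0]
wrist_force: [-0.6, 0.5, -2.1]
gripper_width: 0.0447
gripper_force: 41.6
```

```bash
python3 - <<'E'
from h import *
go([.5797,.032,.1288],184.5);print(status.get_obs()['tool_pos'])
E
```

```text
yaw -175.5 turn frac [-0.0001  0.0002 -0.0002] shift after turn [0.0003 0.0005 0.0266] before [0.0003 0.0005 0.0266]
[0.57996502 0.03162174 0.15004138]
```

Contact with the slot rim, if the key misses, would come at TCP z of about 0.136. I'll lower slowly to about 0.133.

Request:
{"method": "move_arm", "body": {
  "steps": [
    {"tx":0.0002,"ty":0.0003,"tz":0.005,"ax":0,"ay":0,"az":0,"hand":0.0},
    {"tx":0,"ty":0,"tz":0.005,"ax":0,"ay":0,"az":0,"hand":0.0},
    {"tx":0,"ty":0,"tz":0.004,"ax":0,"ay":0,"az":0,"hand":0.0},
    {"tx":0,"ty":0,"tz":0.003,"ax":0,"ay":0,"az":0,"hand":0.0},
    {"tx":0,"ty":0,"tz":0.002,"ax":0,"ay":0,"az":0,"hand":0.0},
    {"tx":0,"ty":0,"tz":0.001,"ax":0,"ay":0,"az":0,"hand":0.0},
    {"tx":0,"ty":0,"tz":0,"ax":0,"ay":0,"az":0,"hand":0.0},
    {"tx":0,"ty":0,"tz":0,"ax":0,"ay":0,"az":0,"hand":0.0}
  ]
}}

```text
time_s: 31.75
tool_pos: [0.5795, 0.0322, 0.1336]
eef_rot: [-0.123, 3.139, -0.0]
wrist_force: [-0.3, -0.0, -1.7]
gripper_width: 0.0445
gripper_force: 41.6
```

The key is in the slot with no contact load, so I'll go on to the seat.

Request:
{"method": "move_arm", "body": {
  "steps": [
    {"tx":0,"ty":0,"tz":0.002,"ax":0,"ay":0,"az":0,"hand":0.0},
    {"tx":0,"ty":0,"tz":0.002,"ax":0,"ay":0,"az":0,"hand":0.0},
    {"tx":0,"ty":0,"tz":0.001,"ax":0,"ay":0,"az":0,"hand":0.0},
    {"tx":0,"ty":0,"tz":0.0005,"ax":0,"ay":0,"az":0,"hand":0.0},
    {"tx":0,"ty":0,"tz":0,"ax":0,"ay":0,"az":0,"hand":0.0},
    {"tx":0,"ty":0,"tz":0,"ax":0,"ay":0,"az":0,"hand":0.0}
  ]
}}

```text
time_s: 32.5
tool_pos: [0.5795, 0.0322, 0.1292]
eef_rot: [0.123, -3.139, 0.0]
wrist_force: [-0.2, 0.2, -2.4]
gripper_width: 0.0447
gripper_force: 41.6
```

Request:
{"method": "move_arm", "body": {
  "steps": [
    {"tx":0,"ty":0,"tz":0.0005,"ax":0,"ay":0,"az":0,"hand":0.0},
    {"tx":0,"ty":0,"tz":0,"ax":0,"ay":0,"az":0,"hand":0.0},
    {"tx":0,"ty":0,"tz":0,"ax":0,"ay":0,"az":0,"hand":0.2},
    {"tx":0,"ty":0,"tz":0,"ax":0,"ay":0,"az":0,"hand":0.6},
    {"tx":0,"ty":0,"tz":0,"ax":0,"ay":0,"az":0,"hand":0.6},
    {"tx":0,"ty":0,"tz":-0.02,"ax":0,"ay":0,"az":0,"hand":0.6},
    {"tx":0,"ty":0,"tz":-0.05,"ax":0,"ay":0,"az":0,"hand":0.6},
    {"tx":0,"ty":0,"tz":-0.05,"ax":0,"ay":0,"az":0,"hand":0.6},
    {"tx":-0.01,"ty":-0.06,"tz":-0.01,"ax":0,"ay":0,"az":0,"hand":0.6},
    {"tx":-0.01,"ty":-0.06,"tz":0,"ax":0,"ay":0,"az":0,"hand":0.6},
    {"tx":0,"ty":0,"tz":0,"ax":0,"ay":0,"az":0,"hand":0.6},
    {"tx":0,"ty":0,"tz":0,"ax":0,"ay":0,"az":0,"hand":0.6}
  ]
}}

```text
time_s: 34.0
tool_pos: [0.6029, -0.062, 0.2335]
eef_rot: [-0.123, 3.139, 0.0]
wrist_force: [-0.7, 1.2, -0.5]
gripper_width: 0.0684
gripper_force: 0.0
```

```bash
python3 - <<'E'
from h import *
p=shot('wrist'); print(status.get_obs()['tool_pos'])
for z in (.150,.152,.154,.159): print('hub top',z,circ(p,.580,.032,z,.023))
print('disc top',circ(p,.580,.032,.126,.025))
c=proj(p,[.58,.032,.13]); x,y=c.astype(int); print(c)
a=cv2.resize(p['color'][y-60:y+60,x-60:x+60],(400,400),interpolation=2)
s=shot('scene'); x,y=proj(s,[.58,.032,.13]).astype(int)
b=cv2.resize(s['color'][y-30:y+30,x-30:x+30],(400,400),interpolation=2)
cv2.imwrite('pics/w11.png',np.hstack([a,b])[:,:,::-1])
E
```

```text
[ 0.6029064  -0.06154172  0.2333724 ]
hub top 0.15 [23.2325  0.5806  0.032 ]
hub top 0.152 [23.7284  0.58    0.031 ]
hub top 0.154 [23.0312  0.5794  0.03  ]
hub top 0.159 [16.9293  0.5784  0.028 ]
disc top [16.2627  0.5812  0.0312]
[384.29947859 173.18426133]
```

View pics/w11.png

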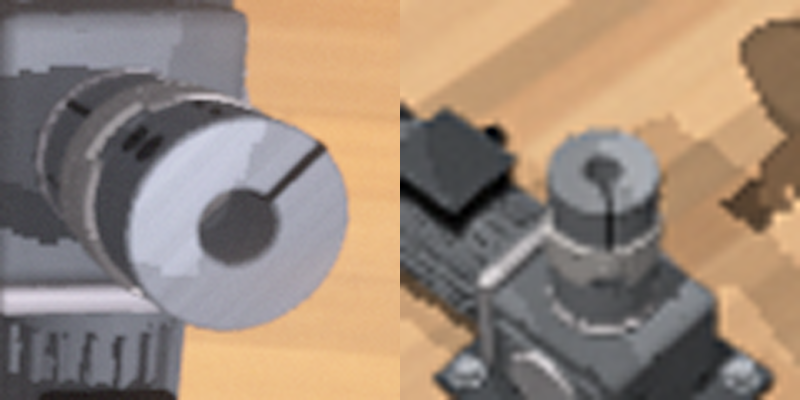

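Both crops show the stack closed up and coaxial, and the hub top fits best at z = 0.152, which is exactly the seated height. I'll hand it in.

```bash
python3 -c "
from bench import job
print(job.finish_job())"
```

```text
the job is handed in; nothing more can be done
None
```

The job is handed in at about 34 s: the worn disc is in the near grey bin, and the new disc and upper hub are seated on the lower hub within about 1 mm of centre by the camera fits; I viewed 12 pictures, two over the limit of 10.

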